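Refit the hinge pin and latch the lid of a steel transport case

ROBOT

A 6-joint arm with a two-finger parallel gripper is mounted at the origin on a cart in front of the work surface, level with it; the furniture and walls round the work are solid. World frame = base frame: x ahead of the robot, y to its left, z up, the work surface at z = 0. Lengths are in m, angles in degrees, forces in N, time in s.
With the tool pointing down it reaches from about 0.3 to 0.75 m from the base axis. Payload 8.5 kg.
Tool frame: the origin (TCP) lies at the very end of the fingers, on their centre line; the grasp point (between the pads) lies 19 mm behind it; z points along the fingers, y is the line along which they close (so a half turn about z gives the same grasp; the last joint's range is limited). The gripper opens to 85 mm and grips with 20 to 120 N. Pads are 22 mm wide; open, the fingers measure 114 mm over their backs; the gripper's body (76 mm by 85 mm) begins 54 mm behind the grasp point. The pads swing forward as they close: fully open they stand 13 mm farther back than shut.
Start: joints at [52.007, 21.807, 74.336, -0, 83.858, -12.336], TCP at [0.238, 0.496, 0.231] pointing down, gripper open.
Joint ranges: [-178.18, 178.18], [-50.72, 133.34], [12.68, 142.11], [-81.47, 261.47], [9.98, 163.14], [-165.26, 165.26]. Speed limits (degrees/s): [136.94, 136.94, 180, 180, 180, 180].

INTERFACE

Orientations are given as a 3x3 rotation matrix whose columns are the frame's x, y, z axes.
In Python, from rig import env gives the robot as it stands.
- The arm moves only by the tool move_arm, never from a script. Its argument "plan" is a list of rows, each a list of 7 numbers: the turn, a rotation vector about the tool's x, y, z in degrees, then the shift along the tool's x, y, z in cm, then the gripper command: -1 is shut, 1 is fully open, values between are in proportion. In form: [[ax, ay, az, tx, ty, tz, jaw], ...]. A call has 1 to 5 rows; each row is the pose to reach, as a shift and turn from the pose commanded when the call began, along the tool's axes at that moment; what a row does not reach only later rows make up. A row lasts 1/10 s, in which the tool goes at most 50 mm and 8.59 degrees, less where a joint would pass 70% of its speed; a pose out of reach is approached as far as the arm can. A call with a gripper value outside its range is refused whole. The fingers move at their own pace and stop on an object; "squeeze" is the grip in N (left out, the last holds). Time passes only in rows, so rows that repeat a pose let the fingers close. It gives the time, the measured TCP pose, the force, the opening and the grip force at its end, in the units of the state.
- env.observe(): the state, without advancing time (a new reading comes with each control period).
- env.get_image(name): name is "scene" or "top" or "wrist"; returns a dict with "color" (384x512x3 uint8, red, green, blue), "fov_y" (degrees; the focal length in pixels is half the picture's height over the tangent of half this angle, whatever the lens; pixels are square), "cx", "cy" (the principal point, pixels), "distortion" ([k1, k2, p1, p2, k3] as OpenCV has them; the pictures are not rectified), "R" (3x3) and "t" (3): a world point X has camera coordinates R X + t. Camera axes: x right, y down, z forward; pixel columns grow to the right and rows downward; lengths in m; the calibration is good to about 2 mm. A picture is of the moment at which its call begins. There is no depth.
- env.close_job(): hands the job in; it is judged then, once.
Trained networks look in a picture, given as the dict that the camera call returned (one of the last four; its "shot" number tells which), for a name from the list of things; names that differ only in an ending like _2 or _b are one class to them, and where a whole thing is asked for, a point or a joint stands for the part that bears it (a point fixed in the world has none). Each returns a list of dicts, best first, with "conf" (0 to 1); they miss things now and then, are a little off and sometimes report something else, mostly with a low value. They report only what shows in the picture. A call takes as long as a camera call. They do not tell look-alikes from the thing itself.
- env.outline_of(target, picture): "mask" (384x512 bool, what is visible of it) and "bbox" ([centre column, centre row, width, height] in pixels, round what is visible of it).
- env.tip_of(target, picture): "pixel" ([column, row] in pixels: a listed point, or the origin of a listed thing).
The state is a dict: "time_s": time; "q": joint angles; "qvel": joint speeds; "joint_efforts": joint torques, N m; "position": TCP position; "tool_rot": TCP orientation; "ft_force": force on the tool from outside, world axes, zero at the start; "wrist_torque": the same for the moment, N m; "grip_width": finger opening in m; "gripper_force": force on a finger pad.
Only numpy, scipy, OpenCV 4.12 (cv2) and the standard library are available. Lean on these libraries where they do the work, as an engineer would, in place of code of your own. Each camera call takes 0.05 s, during which the arm holds its last target. There are 200 camera calls.

TASK

Fasten the lid of the blue steel transport case, which has only been laid on: draw the lid away from the hinge side until it stops against the case and the hinge knuckles line up, and slide the loose bent-end pin from the right through all five knuckles, fully home with its bent end against the first one. Lock the lid as well, before or after the pin: push the black wing knob in, turn it clockwise until its pointer stands at the white mark, and let it spring back out. Leave the calliper, the chisel and the loose smooth casting where they lie.

Things in the scene. Friction and masses are not known exactly. Their poses are not given: they have to be found in the camera images.
- case: Blue steel case, fixed, 170 (x) x 150 (y) x 85 mm high to its rim, walls 4 mm; origin at the centre of its underside on the bench. The hinge is on its -x side, towards the robot; its ends are at y = -75 and +75 mm. The lid lies on the rim and is 4 mm thick, so its top is 89 mm up.
- case_hinge (a point): Middle of the hinge axis, on the case: at x -94.5, y 0, z 75.5 mm in the case frame; axes as the case. The axis runs along y. Five steel tube knuckles, 18 mm outside, 11.6 mm bore, 28 mm long, centres at y -63, -31.5, 0, 31.5, 63 mm. First, third and fifth are on the case, second and fourth on the lid. The pin enters at -y.
- case_mouth (a point): Centre of the outer end face of the first knuckle (the robot's right end of the hinge): y = -77 mm in the case frame, on the hinge axis, axes as the case. It stands 2 mm beyond the case's end; to its right and below the bench is free.
- lid: Loose blue lid, 0.6 kg, 170 x 150 x 4 mm; origin at the centre of its underside, axes as the case. It starts 5 to 11.5 mm too far to -x. Drawn to +x it stops when its two knuckles meet the case's wall: then it is 0.5 mm beyond line, which the pin takes up. Side play 3.5 mm along y. Its friction on the rim is about 4 N.
- lid_hinge (a point): Middle of the lid's own knuckle axis (between its two knuckles), axes as the lid. In line when it is within about 2 mm of case_hinge across the axis.
- latch (a joint): Angle of the wing knob on the lid: 0 open, grows clockwise seen from above to 1.309 rad (75 degrees, end stop) locked, with the wing along the case's x, pointer to +x. While the knob is out it is held in its pocket (0.07 rad play at either end). Turns freely when pushed in.
- latch_push (a joint): How far the knob is pushed in: 0 out, 0.008 m at the stop. Spring: 4 N at first, 9.6 N fully in. It turns only when pushed well in (past 6.5 mm it is quite free of its pocket), and springs out again by itself in the open and the locked pocket.
- latch_top (a point): Centre of the top face of the black wing knob; x along the wing to the pointer, z up, on the turning axis, at x = +50 mm on the lid. The wing is 46 (x) x 14 (y) mm and 24 mm high below this point; under it is a round skirt, 37 mm across and 5 mm thick, that moves with it. Knob out, this point is 41 mm above the lid's underside.
- pin: Loose hinge pin, bright steel rod 9 mm in diameter, 90 g, lying flat; origin on the rod's axis 85 mm from either end, +y towards the tip. The last 12 mm taper to a 5 mm nose. At the -y end (axis of the bend at y = -85) the rod is bent square to -x, 22 mm long. Fully home its origin is at y = +3.5 mm in the case frame, on the hinge axis.
- pin_tip (a point): Point of the pin's tapered nose, axes as the pin.
- calliper: Bystander: steel vernier calliper lying flat, 230 mm long, 8 mm high; origin at the middle of its underside.
- chisel: Bystander: blue cold chisel lying flat, 164 mm long; origin at the middle of its underside.
- casting_smooth: Bystander: smooth rounded grey-bronze casting, 110 x 155 x 55 mm; origin at the middle of its underside.
Mind the look-alikes: they are no part of the job. Of the things that look like the pin, the larger one is meant.

How it is judged (in metres and radians):
At the end, for the whole second after the job is handed in: The pin lies in all five knuckles on the hinge axis (within 3 mm and 0.04 rad) with its bent end within 3 mm of the first knuckle; the lid lies shut with its knuckles in line (within 6 mm, 0.03 rad); the knob is at locked (over 1.2 rad) and sprung out (within 1.5 mm); all at rest (y of pin in the frame of case between 0.0005 and 0.0065 m and x of pin in the frame of case between -0.0975 and -0.0915 m and z of pin in the frame of case between 0.0725 and 0.0785 m and angle between the y axis of pin and the y axis of case, either way round below 0.04 rad and distance between lid_hinge and case_hinge below 0.006 m and angle between the z axis of lid and the z axis of case, either way round below 0.03 rad and value of joint latch above 1.2 rad and value of joint latch_push below 0.0015 m and linear speed of each of pin, lid below 0.02 m/s); the robot touches nothing.
It fails at once if the calliper is moved more than 30 mm (distance of calliper from where it was at the start of the episode above 0.03 m).
It fails at once if the chisel is moved more than 30 mm (distance of chisel from where it was at the start of the episode above 0.03 m).
It fails at once if the loose smooth casting is moved more than 30 mm (distance of casting_smooth from where it was at the start of the episode above 0.03 m).
It also fails if it takes over 72 s, if anything falls off the work surface, if the arm or the gripper's body presses on something with over 40 N, if the wrist force passes 120 N, or if a joint passes its speed limit or range.

## Working session

There is one attempt and no reset: what is moved stays moved. The work goes in short steps, Python scripts to look and compute and a tool call to move; the robot and the scene stay as the last step left them, time stands still between calls to the robot, and variables do not carry over. Pictures are saved under pics/ and viewed, at most 13 in all, crops included, and the job is handed in when it is done.

Besides the shell and the picture viewer there is one more tool, called after "Call:" as a command line: name --pt "numbers of a row" for each row, then --argument value for the rest. move_arm: Moves the arm, as the interface text tells. Its arguments: {"type":"object","properties":{"plan":{"type":"array"},"squeeze":{"type":"number"}},"required":["plan"]}

```bash
mkdir -p pics; ls
cat > h.py <<'E'
import numpy as np, cv2
from rig import env
def K(p):
    f=p["color"].shape[0]/2/np.tan(np.radians(p["fov_y"])/2)
    return np.array([[f,0,p["cx"]],[0,f,p["cy"]],[0,0,1.]])
def ray(p,px):
    u=cv2.undistortPoints(np.array([[px]],float),K(p),np.array(p["distortion"],float))[0,0]
    R=np.array(p["R"]);t=np.array(p["t"])
    return -R.T@t, R.T@np.array([u[0],u[1],1.])
def at_z(p,px,z):
    o,d=ray(p,px); return o+d*(z-o[2])/d[2]
def proj(p,X):
    R=np.array(p["R"],float);t=np.array(p["t"],float)
    return cv2.projectPoints(np.atleast_2d(np.array(X,float)),cv2.Rodrigues(R)[0],t,K(p),np.array(p["distortion"],float))[0][:,0]
def tri(l):
    A=np.zeros((3,3));b=np.zeros(3)
    for p,px in l:
        o,d=ray(p,px);d/=np.linalg.norm(d);M=np.eye(3)-np.outer(d,d);A+=M;b+=M@o
    return np.linalg.solve(A,b)
def save(p,n,box=None,s=1):
    im=p["color"][:,:,::-1]
    if box: im=im[box[1]:box[3],box[0]:box[2]]
    cv2.imwrite("pics/"+n,cv2.resize(im,None,fx=s,fy=s,interpolation=cv2.INTER_CUBIC))
E
python3 - <<'E'
from h import *
np.set_printoptions(precision=4,suppress=True)
o=env.observe();print(o["position"],o["tool_rot"],o["grip_width"],o["time_s"])
P={n:env.get_image(n) for n in("scene","top")}
for n,p in P.items():
    save(p,n+".png",s=1.5)
    print(n,-np.array(p["R"]).T@np.array(p["t"]))
    for k in("case","case_hinge","case_mouth","lid","lid_hinge","latch_top","pin","pin_tip","calliper","chisel","casting_smooth"):
        print(k,[(np.round(x["pixel"],1),round(x["conf"],2)) for x in env.tip_of(k,p)[:3]])
E
```

```text
pics
[0.2379 0.4955 0.2307] [[-0.9014  0.433  -0.0009]
 [ 0.433   0.9014 -0.0011]
 [ 0.0003 -0.0014 -1.    ]] 0.08550595869071911 0.0
scene [ 0.1598 -0.6389  0.6675]
case [(array([223. , 174.5]), 0.71)]
case_hinge [(array([187.9, 163.9]), 0.83)]
case_mouth [(array([204.2, 176.8]), 0.92)]
lid [(array([216.9, 151.7]), 0.89)]
lid_hinge [(array([185.9, 164.1]), 0.84)]
latch_top [(array([231.7, 128.7]), 0.7)]
pin [(array([240.3, 248.6]), 0.82), (array([189.7, 256.3]), 0.65)]
pin_tip [(array([222.5, 227. ]), 0.78), (array([173.1, 274.2]), 0.64)]
calliper [(array([328.2, 208.2]), 0.68), (array([222.6, 173.6]), 0.48)]
chisel [(array([293.1, 331.1]), 0.75), (array([221.6, 228.4]), 0.62), (array([188.2, 167. ]), 0.39)]
casting_smooth [(array([366. , 277.1]), 0.65), (array([328.6, 209.6]), 0.43)]
top [ 0.4443 -0.126   1.0546]
case []
case_hinge [(array([172.1, 216.1]), 0.79)]
case_mouth [(array([198.8, 216.6]), 0.78)]
lid [(array([169.4, 187.4]), 0.59)]
lid_hinge [(array([174.9, 221.5]), 0.93)]
latch_top [(array([336.4, 168.2]), 0.65), (array([168.6, 168.1]), 0.51), (array([170.7, 217. ]), 0.23)]
pin [(array([197.7, 219.2]), 0.73), (array([264.6, 226.8]), 0.63), (array([245.7, 257.8]), 0.6)]
pin_tip [(array([237. , 224.7]), 0.73), (array([251.8, 276.3]), 0.64)]
calliper [(array([275. , 137.6]), 0.84)]
chisel [(array([336.4, 233.4]), 0.66)]
casting_smooth [(array([334.8, 167.6]), 0.77)]
```

View pics/scene.png

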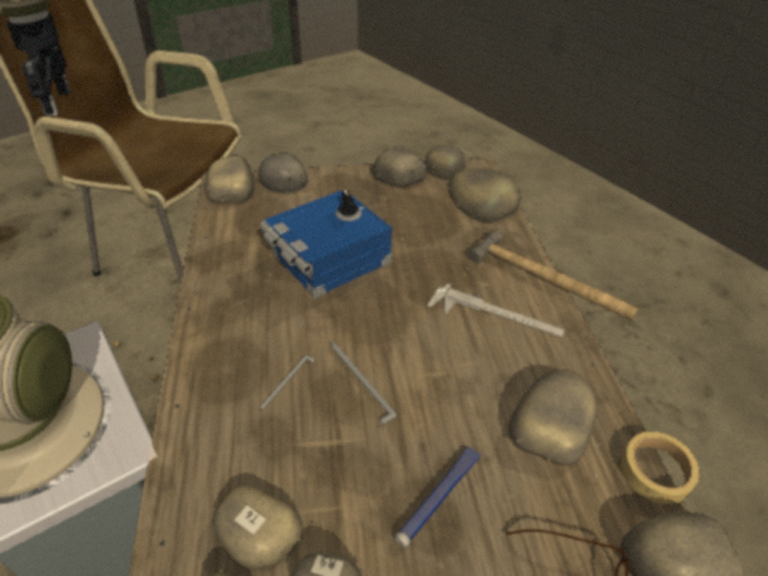

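View pics/top.png

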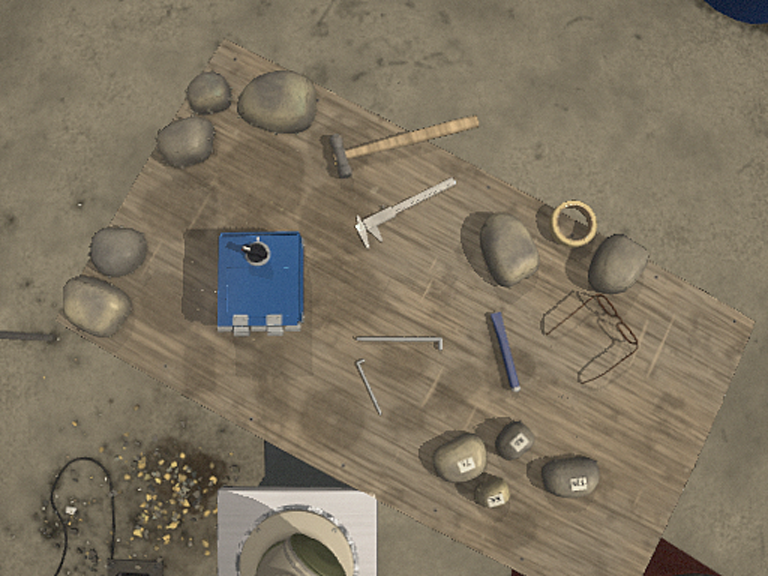

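Run:
```python
from h import *
np.set_printoptions(precision=4,suppress=True)
P={n:env.get_image(n) for n in("scene","top")}
s,t=P["scene"],P["top"]
for k,a,b in(("mouth",(204.2,176.8),(198.8,216.6)),("hinge",(187.9,163.9),(172.1,216.1)),("lidhinge",(185.9,164.1),(174.9,221.5)),("latch",(231.7,128.7),(168.6,168.1)),("lid",(216.9,151.7),(169.4,187.4))):
    print(k,tri([(s,a),(t,b)]))
for k,a,b,z in(("pin",(240.3,248.6),(264.6,226.8),.0045),("tip",(222.5,227),(237,224.7),.0045),("pin2",(189.7,256.3),(245.7,257.8),.003),("tip2",(173.1,274.2),(251.8,276.3),.003)):
    print(k,at_z(s,a,z),at_z(t,b,z))
for n,p in P.items():
  for k in("pin","lid","case"):
    for i,x in enumerate(env.outline_of(k,p)[:3]):
        m=x["mask"].astype(np.uint8);c=cv2.findContours(m,0,2)[0]
        c=max(c,key=cv2.contourArea);r=cv2.minAreaRect(c)
        print(n,k,round(x["conf"],2),np.round(x["bbox"],1),m.sum(),np.round(r[0],1),np.round(r[1],1),round(r[2],1))
```

```text
mouth [ 0.4759 -0.0077  0.0786]
hinge [0.4745 0.0706 0.0699]
lidhinge [0.4611 0.0589 0.0827]
latch [0.6064 0.0678 0.1325]
lid [0.5617 0.0775 0.069 ]
pin [ 0.4547 -0.1984  0.0045] [ 0.4474 -0.1975  0.0045]
tip [ 0.4568 -0.1183  0.0045] [ 0.4538 -0.1141  0.0045]
pin2 [ 0.3486 -0.1502  0.003 ] [ 0.3545 -0.1404  0.003 ]
tip2 [ 0.2953 -0.1726  0.003 ] [ 0.2994 -0.1586  0.003 ]
scene pin 0.63 [243.2 255.7  43.5  55.7] 266 [239.6 255. ] [63.8 10.1] 49.9
scene lid 0.92 [218.  153.3  82.3  48.7] 2305 [215.3 150.9] [37.9 78.4] 68.9
scene case 0.55 [217.2 173.6  87.2  52.7] 1625 [222.4 175.3] [41.3 79.3] 84.5
top pin 0.71 [264.1 229.   58.3  10.6] 183 [266.  228.5] [ 7. 56.] 90.0
top pin 0.5 [237.2 242.6   9.    2.9] 12 [239. 243.] [4. 2.] 90.0
top lid 0.26 [265.4 227.7  58.    5.4] 235 [266.  226.4] [56.1  6. ] 3.4
top case 0.88 [175.5 186.9  60.6  64.1] 297 [199.8 190.1] [11.1 63.2] 8.5
```

The scene shows the large pin at about (222,228)–(262,278) in native pixels. Its tip points to +y and its bend to -x, and the small look-alike lies nearer the robot. The top view shows the case at (173,186), the knob at (171,167) with its pointer towards +y, and the hinge at the bottom edge. Next I'll go over the hinge with the wrist camera.

```bash
cat >> h.py <<'E'
from scipy.spatial.transform import Rotation as Ro
def rot(ya,tilt=0):
    a=np.radians(ya);y=np.array([np.cos(a),np.sin(a),0]);z=np.array([0,0,-1.]);return np.c_[np.cross(y,z),y,z]
def go(pos,ya):
    o=env.observe();R=np.array(o["tool_rot"]);d=R.T@(np.array(pos)-o["position"])*100
    v=Ro.from_matrix(R.T@rot(ya)).as_rotvec(degrees=True)
    print("go",pos,ya,":",np.round(v,1),np.round(d,2),"rows>=",round(max(np.linalg.norm(d)/5,np.linalg.norm(v)/8.59),1))
E
python3 -c "
from h import *
go([.46,.03,.32],-15)"
```

```text
go [0.46, 0.03, 0.32] -15 : [-0.   0.  79.3] [-40.17 -32.38  -8.87] rows>= 10.5
```

Call:
move_arm --pt "0 0 8 -8 -6.4 -1.8 1" --pt "0 0 16 -16 -12.8 -3.6 1" --pt "0 0 24 -24 -19.2 -5.4 1" --pt "0 0 32 -32 -25.6 -7.2 1" --pt "0 0 40 -40.2 -32.4 -8.9 1"

```text
time_s: 2.1
position: [0.345, 0.2719, 0.2749]
tool_rot: [[-0.407, 0.913, 0.001], [0.913, 0.407, 0.0], [-0.0, 0.001, -1.0]]
ft_force: [1.3, -0.2, -0.1]
grip_width: 0.0856
gripper_force: 0.0
```

```bash
python3 -c "
from h import *
print(env.observe()['position'])
go([.46,.03,.32],-15)"
```

```text
[0.34500262 0.27193842 0.27485788]
go [0.46, 0.03, 0.32] -15 : [ 0. -0. 39.] [-26.78   0.65  -4.51] rows>= 5.4
```

Call:
move_arm --pt "0 0 8 -5 0.1 -0.9 0.5" --pt "0 0 16 -10 0.2 -1.8 0.5" --pt "0 0 24 -15 0.4 -2.7 0.5" --pt "0 0 32 -20 0.5 -3.6 0.5" --pt "0 0 39 -25 0.6 -4.5 0.5"

```text
time_s: 2.6
position: [0.4518, 0.05, 0.3192]
tool_rot: [[0.259, 0.966, 0.001], [0.966, -0.259, 0.0], [0.0, 0.001, -1.0]]
ft_force: [0.7, 0.8, 0.2]
grip_width: 0.0635
gripper_force: 0.0
```

Call:
move_arm --pt "0 0 0 -1.5 0 0 0.5" --pt "0 0 0 -1.5 0 0 0.5"

```text
time_s: 2.8
position: [0.4478, 0.0357, 0.3185]
tool_rot: [[0.256, 0.967, -0.0], [0.967, -0.256, -0.0], [-0.0, -0.0, -1.0]]
ft_force: [0.3, 0.9, -0.7]
grip_width: 0.0637
gripper_force: 0.0
```

Run:
```python
from h import *
np.set_printoptions(precision=4,suppress=True)
o=env.observe();print(o["position"],o["tool_rot"],o["time_s"],o["ft_force"])
p=env.get_image("wrist");save(p,"w1.png",s=1.5);print(-np.array(p["R"]).T@np.array(p["t"]),p["R"])
for k,z in(("case_hinge",.0755),("case_mouth",.0755),("lid_hinge",.0755),("lid",.085),("latch_top",.126),("pin",.0045),("pin_tip",.0045)):
    print(k,[(np.round(x["pixel"],1),round(x["conf"],2),at_z(p,x["pixel"],z)) for x in env.tip_of(k,p)[:2]])
```

```text
[0.4478 0.0357 0.3185] [[ 0.2563  0.9666 -0.0003]
 [ 0.9666 -0.2563 -0.0001]
 [-0.0002 -0.0003 -1.    ]] 2.8 [ 0.3072  0.9271 -0.7266]
[0.4665 0.1058 0.4603] [[ 0.9667 -0.2558 -0.0013]
 [-0.2448 -0.9267  0.2853]
 [-0.0742 -0.2754 -0.9585]]
case_hinge [(array([266.7, 126. ]), 0.88, array([0.4687, 0.0648, 0.0755]))]
case_mouth [(array([287.6, 183.9]), 0.87, array([ 0.4763, -0.0102,  0.0755]))]
lid_hinge [(array([262. , 126.3]), 0.63, array([0.4633, 0.0659, 0.0755]))]
lid [(array([343.8, 107.2]), 0.88, array([0.5581, 0.0641, 0.085 ]))]
latch_top [(array([405.2,  92. ]), 0.97, array([0.6105, 0.0679, 0.126 ])), (array([289.3, 184.6]), 0.46, array([0.4766, 0.0038, 0.126 ]))]
pin [(array([297.2, 285.9]), 0.95, array([ 0.4541, -0.2027,  0.0045])), (array([223.3, 269. ]), 0.71, array([ 0.3473, -0.1424,  0.0045]))]
pin_tip [(array([285.8, 239.3]), 0.68, array([ 0.4552, -0.1173,  0.0045])), (array([200. , 286.8]), 0.63, array([ 0.3014, -0.1642,  0.0045]))]
```

View pics/w1.png

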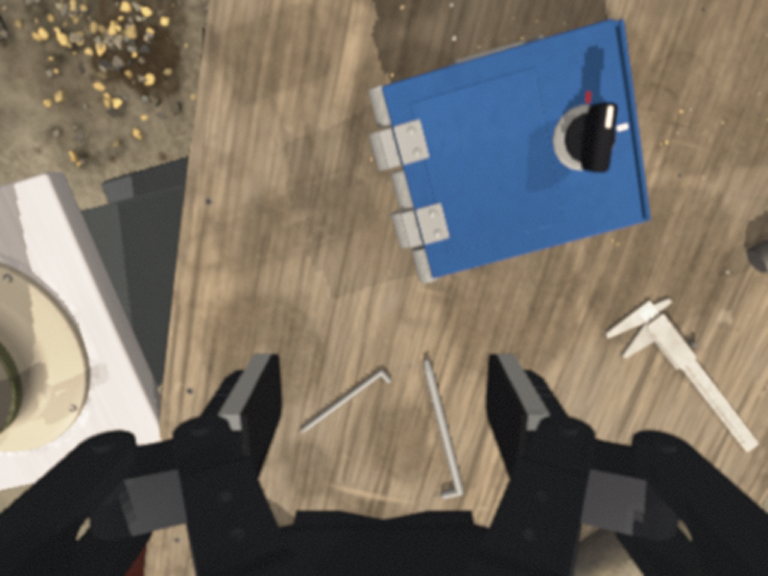

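The wrist view shows the knob at (400,92) native, its wing about 75° off x, and the white mark on its +x side. The lid knuckles stand out to -x of the case's knuckles. The pin runs from (285,239) to (305,328), with its bend to -x. Next I need the case's yaw, from its corners.

Run:
```python
from h import *
np.set_printoptions(precision=4,suppress=True)
p=env.get_image("wrist")
m=cv2.inRange(cv2.cvtColor(p["color"],cv2.COLOR_RGB2HSV),(100,120,40),(125,255,255))
m=cv2.morphologyEx(m,cv2.MORPH_OPEN,np.ones((3,3)))
c=max(cv2.findContours(m,0,2)[0],key=cv2.contourArea)[:,0]
X=np.array([at_z(p,q,.089)[:2] for q in c])
r=cv2.minAreaRect((X*1000).astype(np.float32));print(r)
b=np.array([at_z(p,np.array(q)/1.5,.089)[:2] for q in((389,87),(612,25),(646,220),(437,278))]);print(b,b.mean(0))
for i,j in((0,3),(1,2),(0,1),(3,2)):
    d=b[j]-b[i];print(np.linalg.norm(d),np.degrees(np.arctan2(d[1],d[0])))
# pin rod line
x=[x for x in env.outline_of("pin",p)][0]
ys,xs=np.nonzero(x["mask"]);Q=np.array([at_z(p,q,.0045)[:2] for q in zip(xs,ys)])
print(x["conf"],x["bbox"],cv2.minAreaRect((Q*1000).astype(np.float32)))
for lo in np.arange(Q[:,1].min(),Q[:,1].max(),.02):
    s=Q[(Q[:,1]>=lo)&(Q[:,1]<lo+.02)];print(round(lo,3),s.mean(0),s[:,0].min(),s[:,0].max())
```

```text
((562.1951293945312, 67.6795425415039), (173.234619140625, 147.49789428710938), 0.9543287754058838)
[[ 0.4782  0.1411]
 [ 0.6395  0.1426]
 [ 0.6474 -0.0013]
 [ 0.4798 -0.0063]] [0.5612 0.069 ]
0.14737429669605417 -89.35670350742691
0.1441238781734199 -86.86038947808599
0.1613511852537709 0.53561331088254
0.1676565985530059 1.6972768759599548
0.82 [231.2, 268.2, 61.7, 38.5] ((354.78448486328125, -140.8143310546875), (113.69599151611328, 15.10225772857666), 20.16786766052246)
-0.166 [ 0.3239 -0.1556] 0.303074356692388 0.35061661046977094
-0.146 [ 0.3678 -0.1356] 0.3392848992366514 0.40946242751987916
-0.126 [ 0.398  -0.1218] 0.3828107928568029 0.4088142213144021
```

```bash
python3 -c "
from h import *
go([.6105,.068,.20],-14);go([.6105,.068,.105],-14)"
```

```text
go [0.6105, 0.068, 0.2] -14 : [ 0.   0.  -0.6] [ 7.01 15.01 11.86] rows>= 4.1
go [0.6105, 0.068, 0.105] -14 : [ 0.   0.  -0.6] [ 7.02 15.01 21.36] rows>= 5.4
```

Call:
move_arm --pt "0 0 -0.6 1.8 3.8 2.9 0.3" --pt "0 0 -0.6 3.6 7.6 5.8 0.3" --pt "0 0 -0.6 5.4 11.4 8.7 0.3" --pt "0 0 -0.6 7 15 11.8 0.3" --pt "0 0 -0.6 7 15 12.5 0.3"

```text
time_s: 3.8
position: [0.6121, 0.068, 0.1882]
tool_rot: [[0.242, 0.97, -0.006], [0.97, -0.242, 0.001], [-0.001, -0.006, -1.0]]
ft_force: [-1.0, -0.4, -0.8]
grip_width: 0.0555
gripper_force: 0.0
```

Run:
```python
from h import *
np.set_printoptions(precision=4,suppress=True)
p=env.get_image("wrist");save(p,"w2.png",s=1.2);s=env.get_image("scene");t=env.get_image("top")
a=env.tip_of("latch_top",p);print([(np.round(x["pixel"],1),round(x["conf"],2),at_z(p,x["pixel"],.126)) for x in a[:2]])
o=env.observe();print(o["position"],o["ft_force"],o["grip_width"]);go([.6105,.068,.105],-14)
```

```text
[(array([256.7, 205.1]), 0.76, array([0.6124, 0.0676, 0.126 ]))]
[0.6101 0.0673 0.1948] [ 1.0248 -0.2987  0.0219] 0.0554156770578128
go [0.6105, 0.068, 0.105] -14 : [ 0.1 -0.  -0. ] [0.08 0.01 8.98] rows>= 1.8
```

View pics/w2.png

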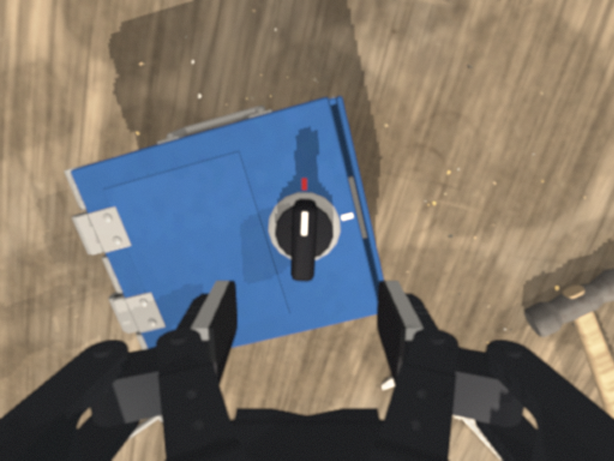

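The wrist view shows the wing upright at (254,200) native and centred between the fingers, so I'll go down and grip it.

Call:
move_arm --pt "0 0 0 0.1 0.1 4 0.3" --pt "0 0 0 0.1 0.1 7 0.3" --pt "0 0 0 0.1 0.1 8.8 0.3" --pt "0 0 0 0.1 0.1 8.8 -0.3" --pt "0 0 0 0.1 0.1 8.8 -1" --squeeze 60

```text
time_s: 4.5
position: [0.612, 0.0679, 0.1079]
tool_rot: [[0.243, 0.97, 0.003], [0.97, -0.243, -0.0], [0.001, 0.003, -1.0]]
ft_force: [0.7, -0.0, 0.5]
grip_width: 0.0277
gripper_force: 0.0
```

Call:
move_arm --pt "0 0 0 0 0 0 -1" --pt "0 0 0 0 0 0 -1" --pt "0 0 0 0 0 0 -1" --pt "0 0 0 0 0 0 -1"

```text
time_s: 4.9
position: [0.6118, 0.068, 0.1064]
tool_rot: [[0.243, 0.97, 0.001], [0.97, -0.243, -0.0], [0.0, 0.001, -1.0]]
ft_force: [-3.5, -0.7, 4.5]
grip_width: 0.0123
gripper_force: 60.9
```

Call:
move_arm --pt "0 0 0 0.05 0.2 0 -1" --pt "0 0 0 0.1 0.39 0 -1" --pt "0 0 0 0.12 0.49 0 -1" --pt "0 0 0 0.12 0.49 0 -1"

```text
time_s: 5.3
position: [0.6157, 0.0681, 0.1054]
tool_rot: [[0.243, 0.97, -0.003], [0.97, -0.243, 0.0], [-0.001, -0.003, -1.0]]
ft_force: [-7.4, -1.0, 5.9]
grip_width: 0.0124
gripper_force: 61.0
```

Call:
move_arm --pt "0 0 0 0.05 0.2 0 -1" --pt "0 0 0 0.05 0.2 0 -1"

```text
time_s: 5.5
position: [0.6178, 0.0681, 0.1055]
tool_rot: [[0.243, 0.97, -0.003], [0.97, -0.243, 0.0], [-0.001, -0.003, -1.0]]
ft_force: [-7.6, 0.7, 5.3]
grip_width: 0.0128
gripper_force: 61.1
```

Call:
move_arm --pt "0 0 0 0.05 0.2 0 -1" --pt "0 0 0 0.05 0.2 0 -1"

```text
time_s: 5.7
position: [0.6187, 0.0682, 0.105]
tool_rot: [[0.243, 0.97, -0.006], [0.97, -0.243, 0.0], [-0.001, -0.006, -1.0]]
ft_force: [-11.4, -0.3, 6.1]
grip_width: 0.0123
gripper_force: 61.1
```

Call:
move_arm --pt "0 0 0 0.05 0.2 0 -1" --pt "0 0 0 0.05 0.2 0 -1" --pt "0 0 0 0.05 0.2 0 -1"

```text
time_s: 6.0
position: [0.6189, 0.0682, 0.1044]
tool_rot: [[0.242, 0.97, -0.011], [0.97, -0.242, -0.0], [-0.003, -0.011, -1.0]]
ft_force: [-19.2, -0.9, 6.5]
grip_width: 0.0128
gripper_force: 61.3
```

Call:
move_arm --pt "0 0 0 0.05 0.2 0 -1" --pt "0 0 0 0.05 0.2 0 -1" --pt "0 0 0 0.05 0.2 0 -1"

```text
time_s: 6.3
position: [0.6191, 0.0682, 0.1037]
tool_rot: [[0.242, 0.97, -0.017], [0.97, -0.242, -0.0], [-0.004, -0.016, -1.0]]
ft_force: [-25.1, -1.4, 7.6]
grip_width: 0.0126
gripper_force: 61.4
```

Call:
move_arm --pt "0 0 0 -0.11 -0.44 0.2 -1" --pt "0 0 0 -0.11 -0.44 0.6 -1" --pt "0 0 0 -0.11 -0.44 0.9 -1" --pt "0 0 0 -0.11 -0.44 0.9 -1"

```text
time_s: 6.7
position: [0.6189, 0.0682, 0.1002]
tool_rot: [[0.242, 0.97, -0.002], [0.97, -0.242, -0.001], [-0.001, -0.001, -1.0]]
ft_force: [-20.5, 0.1, 32.3]
grip_width: 0.0127
gripper_force: 64.9
```

Call:
move_arm --pt "0 0 5 0 -0.1 -0.15 -1" --pt "0 0 12 0 -0.1 -0.15 -1" --pt "0 0 19 0 -0.1 -0.15 -1" --pt "0 0 26 0 -0.1 -0.15 -1"

```text
time_s: 7.1
position: [0.6189, 0.0681, 0.1003]
tool_rot: [[0.647, 0.762, -0.0], [0.762, -0.647, -0.001], [-0.001, 0.0, -1.0]]
ft_force: [-10.9, -2.3, 19.4]
grip_width: 0.0122
gripper_force: 63.2
```

Call:
move_arm --pt "0 0 7 0 0 0 -1" --pt "0 0 14 0 0 0 -1" --pt "0 0 21 0 0 0 -1" --pt "0 0 28 0 0 0 -1"

```text
time_s: 7.5
position: [0.6189, 0.0679, 0.1002]
tool_rot: [[0.929, 0.369, 0.0], [0.369, -0.929, -0.001], [-0.0, 0.001, -1.0]]
ft_force: [-12.4, -2.5, 20.1]
grip_width: 0.0127
gripper_force: 63.2
```

Call:
move_arm --pt "0 0 7 0 0 0 -1" --pt "0 0 14 0 0 0 -1" --pt "0 0 21 0 0 0 -1" --pt "0 0 24 0 0 0 -1" --pt "0 0 24 0 0 0 -1"

```text
time_s: 8.0
position: [0.619, 0.0678, 0.1003]
tool_rot: [[0.999, -0.035, 0.0], [-0.035, -0.999, -0.002], [0.0, 0.002, -1.0]]
ft_force: [-10.3, -2.3, 18.7]
grip_width: 0.0125
gripper_force: 65.8
```

```bash
python3 -c "
from h import *
o=env.observe();print(o['tool_rot'],o['wrist_torque'],o['ft_force'],o['position'])"
```

```text
[[ 9.99389936e-01 -3.49245587e-02  1.74440082e-04]
 [-3.49241617e-02 -9.99388134e-01 -1.91337662e-03]
 [ 2.41157183e-04  1.90611717e-03 -9.99998154e-01]] [-0.49944759  1.96215005  1.21526815] [-10.33148015  -2.29393283  18.68933132] [0.61896335 0.0677704  0.10028542]
```

Call:
move_arm --pt "0 0 -1 -0.1 0 -0.4 -1" --pt "0 0 -1 -0.1 0 -0.8 -1" --pt "0 0 -1 -0.1 0 -0.8 -1"

```text
time_s: 8.3
position: [0.6188, 0.0677, 0.107]
tool_rot: [[1.0, -0.017, 0.002], [-0.017, -1.0, -0.002], [0.002, 0.002, -1.0]]
ft_force: [-1.6, -3.2, 4.4]
grip_width: 0.0127
gripper_force: 61.7
```

Call:
move_arm --pt "0 0 0 0 0 0 -0.3" --pt "0 0 0 0 0 0 0.1" --pt "0 0 0 0 0 0 0.3" --pt "0 0 0 0 0 -4 0.3" --pt "0 0 0 0 0 -8.5 0.3"

```text
time_s: 8.8
position: [0.6178, 0.0684, 0.1904]
tool_rot: [[1.0, -0.019, -0.004], [-0.019, -1.0, 0.001], [-0.004, -0.001, -1.0]]
ft_force: [0.5, 0.4, 0.9]
grip_width: 0.0557
gripper_force: 0.0
```

```bash
python3 -c "
from h import *
go([.45,-.08,.26],0)"
```

```text
go [0.45, -0.08, 0.26] 0 : [ -0.2   0.2 -91.1] [-16.53  15.15  -6.9 ] rows>= 10.6
```

Call:
move_arm --pt "0 0 -8.5 -3 3 -1.4 0.3" --pt "0 0 -17 -6 6 -2.8 0.3" --pt "0 0 -25.5 -9 9 -4.2 0.3" --pt "0 0 -34 -12 12 -5.6 0.3" --pt "0 0 -42.5 -15 15 -6.9 0.3"

```text
time_s: 9.3
position: [0.4662, -0.0782, 0.2599]
tool_rot: [[0.751, 0.66, 0.0], [0.66, -0.751, 0.0], [0.0, 0.0, -1.0]]
ft_force: [1.0, -1.1, 0.2]
grip_width: 0.0559
gripper_force: 0.0
```

Call:
move_arm --pt "0 0 -8.5 0 0 0 0.3" --pt "0 0 -17 0 0 0 0.3" --pt "0 0 -25.5 0 0 0 0.3" --pt "0 0 -34 0 0 0 0.3" --pt "0 0 -42.5 0 0 0 0.3"

```text
time_s: 9.8
position: [0.4675, -0.0774, 0.2592]
tool_rot: [[0.108, 0.994, 0.0], [0.994, -0.108, 0.0], [0.0, -0.0, -1.0]]
ft_force: [0.7, -0.1, 0.3]
grip_width: 0.0557
gripper_force: 0.0
```

```bash
python3 -c "
from h import *
print(env.observe()['position'])
go([.455,-.11,.27],0)"
```

```text
[ 0.46752883 -0.077353    0.2592409 ]
go [0.455, -0.11, 0.27] 0 : [-0.  -0.  -6.2] [-3.38 -0.89 -1.08] rows>= 0.7
```

Call:
move_arm --pt "0 0 -6.2 -3.4 -0.9 -1.1 0.3" --pt "0 0 -6.2 -3.4 -0.9 -1.1 0.3" --pt "0 0 -6.2 -3.4 -0.9 -1.1 0.3"

```text
time_s: 10.1
position: [0.4546, -0.1104, 0.2703]
tool_rot: [[0.009, 1.0, 0.0], [1.0, -0.009, 0.0], [0.0, 0.0, -1.0]]
ft_force: [0.1, 0.6, -1.1]
grip_width: 0.0552
gripper_force: 0.0
```

Run:
```python
from h import *
np.set_printoptions(precision=4,suppress=True)
p=env.get_image("wrist");save(p,"w3.png",s=1.5)
print(env.observe()["position"],env.observe()["tool_rot"])
for k,z in(("case_hinge",.0755),("case_mouth",.0755),("lid_hinge",.0755),("latch_top",.126),("pin",.0045),("pin_tip",.0045)):
    print(k,[(np.round(x["pixel"],1),round(x["conf"],2),at_z(p,x["pixel"],z)) for x in env.tip_of(k,p)[:2]])
for x in env.outline_of("pin",p)[:2]:
    ys,xs=np.nonzero(x["mask"]);Q=np.array([at_z(p,q,.0045)[:2] for q in zip(xs,ys)])
    print(x["conf"],x["bbox"])
    for lo in np.arange(Q[:,1].min(),Q[:,1].max(),.02):
        s=Q[(Q[:,1]>=lo)&(Q[:,1]<lo+.02)];print(round(lo,3),s.mean(0),s[:,0].min(),s[:,0].max())
```

```text
[ 0.4547 -0.1099  0.2701] [[ 0.0079  1.     -0.0001]
 [ 1.     -0.0079  0.0005]
 [ 0.0005 -0.0002 -1.    ]]
case_hinge []
case_mouth [(array([274.6,  64. ]), 0.66, array([ 0.474 , -0.012 ,  0.0755]))]
lid_hinge []
latch_top []
pin [(array([177.6, 177.6]), 0.86, array([ 0.3528, -0.1445,  0.0045]))]
pin_tip [(array([252.7, 158.8]), 0.8, array([ 0.4508, -0.1204,  0.0045])), (array([140.7, 190.8]), 0.75, array([ 0.3025, -0.162 ,  0.0045]))]
0.78 [180.6, 175.8, 83.2, 34.5]
-0.167 [ 0.3241 -0.1558] 0.3010502823565033 0.34917527955067884
-0.147 [ 0.3696 -0.136 ] 0.336178533001806 0.4112581690412029
-0.127 [ 0.3991 -0.1223] 0.3844288373269633 0.4088874048689078
0.56 [248.9, 216.4, 18.2, 121.9]
-0.291 [ 0.4452 -0.2832] 0.42947066813369267 0.4567128170184043
-0.271 [ 0.4516 -0.2606] 0.44684954761211465 0.45678603291215863
-0.251 [ 0.451  -0.2406] 0.4470987683732093 0.4555003732729245
-0.231 [ 0.4509 -0.2206] 0.44734064858895367 0.4543450880386566
-0.211 [ 0.4511 -0.2009] 0.4475755614522312 0.454500398403974
-0.191 [ 0.4513 -0.1809] 0.44782115106690934 0.4546516844960123
-0.171 [ 0.4509 -0.1606] 0.44677476760112506 0.4548095552176832
-0.151 [ 0.4514 -0.1402] 0.4470045685702119 0.45624063507141666
-0.131 [ 0.4513 -0.1242] 0.44726212336124876 0.4550337013674177
```

View pics/w3.png

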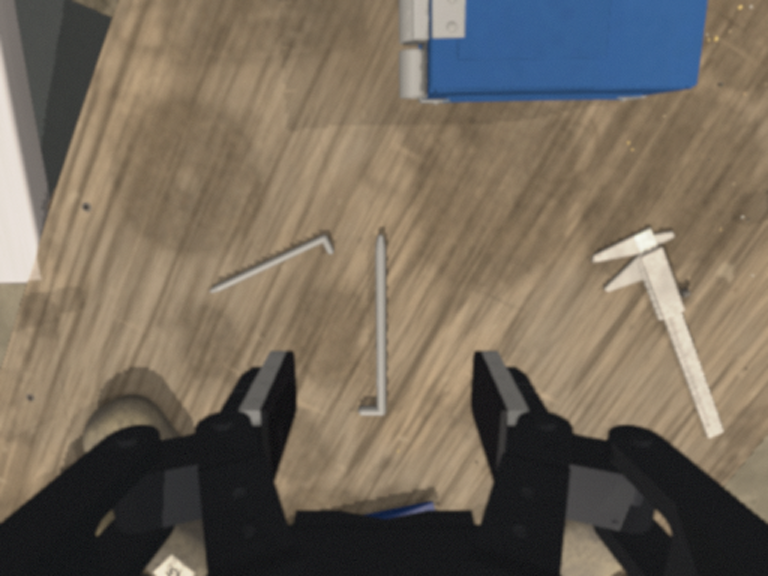

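The knuckles are now lined up at (275,30–65) native. The pin lies straight along y at column 254, with its bend to -x at row 272. Its axis is at x=0.451 and its origin at about y=-0.203, so I'll grasp it at y≈-0.264.

```bash
python3 -c "
from h import *
go([.451,-.264,.08],0.2);go([.451,-.264,.0015],0.2)"
```

```text
go [0.451, -0.264, 0.08] 0.2 : [-0.  -0.  -0.5] [-15.42  -0.28  19.03] rows>= 4.9
go [0.451, -0.264, 0.0015] 0.2 : [-0.  -0.  -0.5] [-15.42  -0.28  26.88] rows>= 6.2
```

Call:
move_arm --pt "0 0 -0.5 -3.3 -0.3 3.8 0.1" --pt "0 0 -0.5 -6.6 -0.3 7.6 0.1" --pt "0 0 -0.5 -10 -0.3 11.4 0.1" --pt "0 0 -0.5 -13 -0.3 15.2 0.1" --pt "0 0 -0.5 -15.4 -0.3 19 0.1"

```text
time_s: 11.0
position: [0.4506, -0.2657, 0.0789]
tool_rot: [[-0.002, 1.0, 0.0], [1.0, 0.002, -0.001], [-0.001, 0.0, -1.0]]
ft_force: [0.3, -0.8, 0.7]
grip_width: 0.047
gripper_force: 0.0
```

Call:
move_arm --pt "0 0 0 0 0 2.5 0.1" --pt "0 0 0 0 0 5 0.1" --pt "0 0 0 0 0 6.8 0.1" --pt "0 0 0 0 0 7.4 0.1" --pt "0 0 0 0 0 7.4 0.1"

```text
time_s: 11.5
position: [0.4507, -0.2639, 0.006]
tool_rot: [[-0.003, 1.0, -0.001], [1.0, 0.003, 0.001], [0.001, -0.001, -1.0]]
ft_force: [0.8, -0.3, 1.0]
grip_width: 0.0471
gripper_force: 0.0
```

Run:
```python
from h import *
np.set_printoptions(precision=4,suppress=True)
p=env.get_image("wrist");save(p,"w4.png",s=1.5);o=env.observe()
print(o["position"],o["ft_force"],o["tool_rot"][0])
go([.451,-.264,.0015],0.2)
print([(np.round(x["pixel"],1),x["conf"],at_z(p,x["pixel"],.0045)) for x in env.tip_of("pin_tip",p)[:2]])
```

```text
[ 0.451  -0.2642  0.0068] [ 0.7503  0.2911 -0.2123] [-0.0027  1.      0.0002]
go [0.451, -0.264, 0.0015] 0.2 : [ 0.  0. -0.] [0.02 0.   0.53] rows>= 0.1
[]
```

View pics/w4.png

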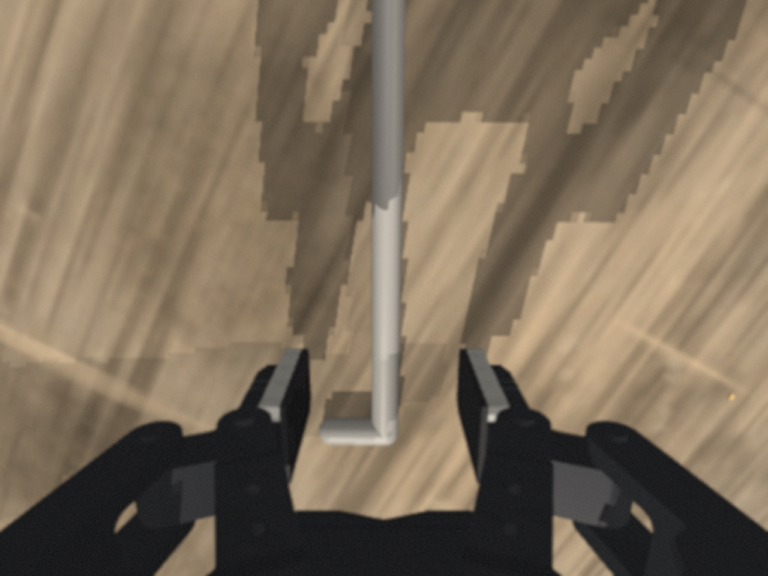

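Run:
```python
from h import *
np.set_printoptions(precision=4,suppress=True)
p=env.get_image("wrist");o=env.observe();P=o["position"]
print(proj(p,[[P[0],P[1]+d,.0045] for d in(-.011,0,.011)])*1.5)
print(at_z(p,(390/1.5,430/1.5),.0045),at_z(p,(322/1.5,430/1.5),.0045))
print([at_z(p,(x/1.5,y/1.5),.0045)[0] for x,y in((387,20),(387,300),(386,380))])
```

```text
[[383.2872 398.0002]
 [383.3959 368.2184]
 [383.5091 337.1635]]
[ 0.4535 -0.2878  0.0045] [ 0.4303 -0.2879  0.0045]
[np.float64(0.45183363302417506), np.float64(0.45225382698097294), np.float64(0.4520764300258009)]
```

The pin is centred between the fingers, with its bend at (240,287) native, clear of the pads. Now I'll lower and close.

Call:
move_arm --pt "0 0 0 -0.4 0.1 0.4 0.1" --pt "0 0 0 -0.4 0.1 0.55 0.1" --pt "0 0 0 -0.4 0.1 0.55 -1" --pt "0 0 0 -0.4 0.1 0.55 -1" --pt "0 0 0 -0.4 0.1 0.55 -1" --squeeze 80

```text
time_s: 12.15
position: [0.4518, -0.2681, 0.0012]
tool_rot: [[-0.002, 1.0, 0.0], [1.0, 0.002, -0.0], [-0.0, 0.0, -1.0]]
ft_force: [-1.7, 1.7, 5.2]
grip_width: 0.0047
gripper_force: 81.7
```

Call:
move_arm --pt "0 0 0 0 0 0 -1" --pt "0 0 0 0 0 0 -1" --pt "0 0 0 0 0 0 -1"

```text
time_s: 12.45
position: [0.4518, -0.2681, 0.0012]
tool_rot: [[-0.003, 1.0, 0.0], [1.0, 0.003, -0.0], [-0.0, 0.0, -1.0]]
ft_force: [-1.2, 0.7, 6.1]
grip_width: 0.0048
gripper_force: 78.7
```

Call:
move_arm --pt "0 0 0 0 0 -2 -1" --pt "0 0 0 0 0 -6 -1" --pt "0 0 0 0 0 -10 -1" --pt "0 0 0 0 0 -15 -1" --pt "0 0 0 0 0 -15 -1"

```text
time_s: 12.95
position: [0.4537, -0.2698, 0.1566]
tool_rot: [[-0.003, 1.0, 0.008], [1.0, 0.003, -0.008], [-0.008, 0.008, -1.0]]
ft_force: [1.0, -0.6, -1.8]
grip_width: 0.0048
gripper_force: 78.5
```

Run:
```python
from h import *
np.set_printoptions(precision=4,suppress=True)
o=env.observe();print(o["position"],o["ft_force"],o["wrist_torque"],o["grip_width"])
p=env.get_image("wrist");save(p,"w5.png",s=1.5)
for k,z in(("case_hinge",.0755),("case_mouth",.0755),("lid_hinge",.0755),("latch_top",.126),("pin_tip",.155)):
    print(k,[(np.round(x["pixel"],1),round(x["conf"],2),at_z(p,x["pixel"],z)) for x in env.tip_of(k,p)[:2]])
go([.474,-.17,.0785],0)
```

```text
[ 0.4537 -0.2698  0.1566] [ 1.0298 -0.5679 -1.7907] [-0.0801 -0.0455  0.0142] 0.004759146626056124
case_hinge []
case_mouth []
lid_hinge []
latch_top [(array([255. , 104.5]), 0.7, array([ 0.4534, -0.204 ,  0.126 ]))]
pin_tip [(array([76.8, 51.9]), 0.93, array([ 0.3796, -0.1813,  0.155 ]))]
go [0.474, -0.17, 0.0785] 0 : [-0.1 -0.1  0.1] [9.75 2.32 7.1 ] rows>= 2.5
```

View pics/w5.png

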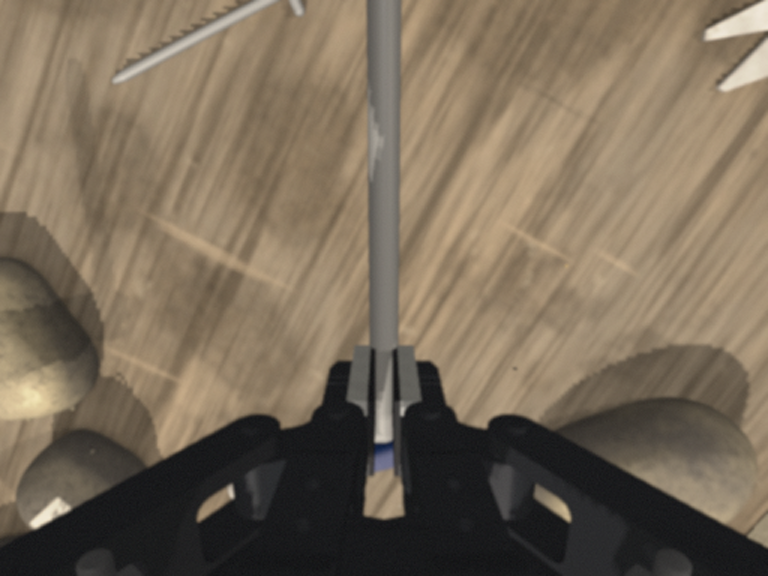

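The pin is gripped squarely: the rod comes out of the pads at (256,235) native and runs straight up the picture. I'll line it up in front of the mouth and check with the fixed cameras.

Call:
move_arm --pt "0 0 0 3 0.8 0 -1" --pt "0 0 0 6 1.6 2 -1" --pt "0 0 0 8.4 2.1 5 -1" --pt "0 0 0 8.4 2.1 7.9 -1" --pt "0 0 0 8.4 2.1 7.9 -1"

```text
time_s: 13.75
position: [0.4707, -0.1823, 0.0683]
tool_rot: [[-0.004, 1.0, -0.007], [1.0, 0.004, 0.005], [0.005, -0.007, -1.0]]
ft_force: [0.1, -0.6, 0.5]
grip_width: 0.0048
gripper_force: 78.6
```

Run:
```python
from h import *
np.set_printoptions(precision=4,suppress=True)
s=env.get_image("scene");t=env.get_image("top");w=env.get_image("wrist")
o=env.observe();print(o["position"],o["tool_rot"],o["time_s"])
for k,z in(("case_hinge",.0755),("case_mouth",.0755),("lid_hinge",.0755),("pin_tip",.0755)):
  d={}
  for n,p in(("s",s),("t",t),("w",w)):
    a=env.tip_of(k,p)[:2]
    for x in a:print(k,n,np.round(x["pixel"],1),round(x["conf"],2),at_z(p,x["pixel"],z))
    if a:d[n]=a[0]["pixel"]
  if "s" in d and "t" in d: print("  tri",tri([(s,d["s"]),(t,d["t"])]))
go([.474,-.185,.0722],0)
box=(150,120,290,230)
im=np.hstack([cv2.resize(s["color"][120:230,150:270],None,fx=3.3,fy=3.3,interpolation=2),cv2.resize(t["color"][170:280,140:260],None,fx=3.3,fy=3.3,interpolation=2)])
cv2.imwrite("pics/c6.png",im[:,:,::-1])
```

```text
[ 0.4729 -0.1848  0.0726] [[-0.0019  1.      0.0007]
 [ 1.      0.0019 -0.0005]
 [-0.0005  0.0007 -1.    ]] 13.9
case_hinge s [190.7 164.6] 0.74 [0.4735 0.0588 0.0755]
case_hinge t [171.5 216.7] 0.9 [0.4754 0.0698 0.0755]
  tri [0.4772 0.0709 0.0659]
case_mouth s [205.6 177. ] 0.72 [ 0.4802 -0.0071  0.0755]
case_mouth t [196.8 214.7] 0.91 [ 0.4812 -0.0015  0.0755]
  tri [ 0.4821 -0.0013  0.0705]
lid_hinge s [190.8 163.2] 0.58 [0.4766 0.0639 0.0755]
lid_hinge t [173.8 215.3] 0.77 [0.4794 0.0634 0.0755]
lid_hinge t [198.9 219.2] 0.63 [ 0.4685 -0.0076  0.0755]
  tri [0.4782 0.0641 0.0747]
pin_tip s [210.3 186.4] 0.52 [ 0.4716 -0.0445  0.0755]
pin_tip s [170.8 272.4] 0.51 [ 0.2787 -0.2171  0.0755]
pin_tip t [205.8 217.9] 0.65 [ 0.4722 -0.027   0.0755]
pin_tip w [  3.4 175.4] 0.75 [ 0.359  -0.1475  0.0755]
  tri [ 0.4761 -0.0274  0.0605]
go [0.474, -0.185, 0.0722] 0 : [0.  0.  0.1] [-0.09  0.15 -0.02] rows>= 0.0
```

View pics/c6.png

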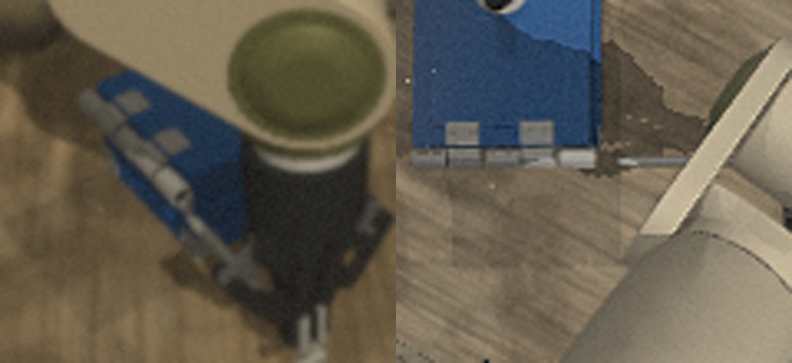

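Run:
```python
from h import *
np.set_printoptions(precision=1,suppress=True,linewidth=200)
t=env.get_image("top");s=env.get_image("scene")
h=cv2.cvtColor(t["color"],cv2.COLOR_RGB2HSV)
g=cv2.cvtColor(t["color"],cv2.COLOR_RGB2GRAY)
for c in (147,150,153,165,168,187,191,194,197,199,201,203,206,208,212,216,220,224): print(c,g[208:226,c],"S",h[210:226,c,1])
for z in(.0755,):
  for n,p,q in(("mouth s",s,(206.1,178.5)),("tip s",s,(207.6,182.7)),("rod s",s,(222.7,201.2)),("farend t",t,(145.2,217.6)),("mouth t",t,(200.6,217.6)),("tip t",t,(207.3,218.7)),("rod t",t,(227.6,218.5))): print(n,at_z(p,q,z)*1000)
for y in(-.035,-.07,-.1): print(proj(s,[.473,y,.0755]),proj(t,[.473,y,.0755]))
```

```text
147 [ 72  64  67  66  67  71  61  84  91 116 113  95  85  82  92  92 100 109] S [121 117 115 106  83  30  19  21  15  21  18  53  77  76  71  75]
150 [ 65  67  67  69  60  66  55  88 117 114 110  99  85  87  98  93  90  93] S [115 100 135 122  61  39  19  24  20  15  29  62  76  68  77  75]
153 [ 50  61  62  66  67  58  57  86  90 114 113  96  89  90 103  95  92  86] S [134 131 126 140  69  31  17  24  18  16  22  64  79  75  65  71]
165 [65 67 77 70 73 73 46 87 85 88 83 87 75 90 92 94 95 97] S [91 92 91 98 89 26 15 20 12 20 33 71 71 74 77 69]
168 [ 51  64  60  63  66  63  46  83 111 121 109  91  84  82  93  87  90 102] S [146 142 134 147  67  21  27  15  14  11  23  57  74  81  81  67]
187 [ 89  82  95  94  93  84  73  96  91 148 139 143 129 110 106  95 114 102] S [11  8 14 70 10 16 16 14 16 14 18 78 77 78 67 72]
191 [ 59  60  61  59  60  59  46 112 168 168 160 135 119 110 116 105 106 101] S [150 151 153 154  21  29  21  17  16  17   9  82  69  70  69  81]
194 [ 61  59  62  61  61  56  43 112 162 157 155 136 129 109 108 111 112 105] S [148 144 151 160   6  29  20  22  19  24  16  84
[... 937 characters left out ...]
 21 79 76 74 76 68 71]
216 [ 78  76  69  68  62  67  79  78  79 112 120  87  99 116 126 123 126 131] S [73 70 85 69 60 68 80  7 19 11 75 78 75 78 75 66]
220 [ 71  67  72  76  61  58  94  68  76 118 117  86 100 141 129 122 128 136] S [73 68 69 82 78 74 82  6 11  9 76 79 70 69 70 75]
224 [ 75  82  68  78  78  76  61 100 110 115 120  82  94 114 124 115 120 189] S [79 68 77 64 62 74 79  9 11 15 81 80 75 78 55 53]
mouth s [478.3 -12.8  75.5]
tip s [473.2 -28.8  75.5]
rod s [ 468.7 -105.8   75.5]
farend t [472.6 144.4  75.5]
mouth t [473.  -12.4  75.5]
tip t [470.  -31.2  75.5]
rod t [470.6 -88.4  75.5]
[[208.8 184.1]] [[208.6 217.6]]
[[216.3 192. ]] [[221.1 217.6]]
[[222.9 199.1]] [[231.7 217.6]]
```

Top-view rows give a hinge axis at 217.7 and a pin axis at 218.0, so the pin is about 1 mm short in x. The case's yaw is about 0. In the scene crop the rod points at the mouth ring. I'll insert now and watch the force.

Call:
move_arm --pt "0 0 0 0.5 0.1 0 -1" --pt "0 0 0 1 0.1 0 -1" --pt "0 0 0 1.5 0.1 0 -1" --pt "0 0 0 2 0.1 0 -1" --pt "0 0 0 2 0.1 0 -1"

```text
time_s: 15.1
position: [0.4734, -0.1633, 0.0719]
tool_rot: [[-0.003, 1.0, -0.0], [1.0, 0.003, 0.0], [0.0, -0.0, -1.0]]
ft_force: [-0.1, -0.4, -1.5]
grip_width: 0.0053
gripper_force: 78.6
```

Call:
move_arm --pt "0 0 0 0.4 0 0 -1" --pt "0 0 0 0.8 0 0 -1" --pt "0 0 0 1.2 0 0 -1" --pt "0 0 0 1.2 0 0 -1"

```text
time_s: 15.5
position: [0.4734, -0.1515, 0.0719]
tool_rot: [[-0.003, 1.0, 0.0], [1.0, 0.003, 0.0], [0.0, 0.0, -1.0]]
ft_force: [-0.3, -0.1, -1.5]
grip_width: 0.005
gripper_force: 78.6
```

Run:
```python
from h import *
np.set_printoptions(precision=4,suppress=True)
o=env.observe();print(o["position"],o["ft_force"],o["wrist_torque"],o["tool_rot"][0])
s=env.get_image("scene");t=env.get_image("top")
im=np.hstack([cv2.resize(s["color"][140:240,160:260],None,fx=4,fy=4,interpolation=2),cv2.resize(t["color"][170:270,160:260],None,fx=4,fy=4,interpolation=2)])
cv2.imwrite("pics/c7.png",im[:,:,::-1])
```

```text
[ 0.4734 -0.1515  0.0719] [-0.3112 -0.0974 -1.5396] [ 0.0269 -0.023  -0.0667] [-0.0029  1.      0.    ]
```

View pics/c7.png

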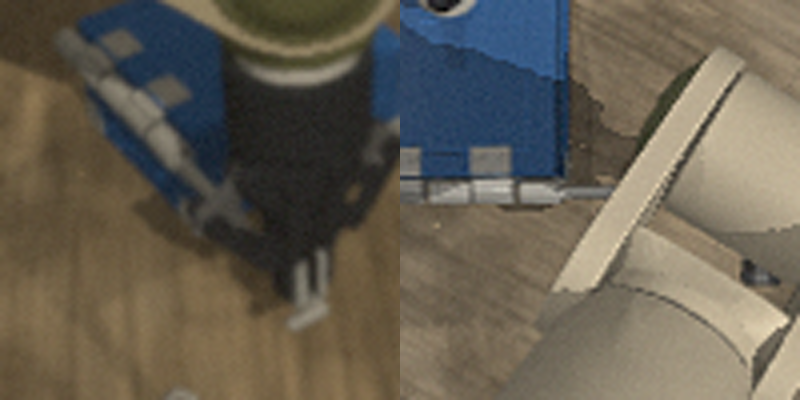

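The crops show the rod entering the first knuckle without force. I'll keep advancing.

Call:
move_arm --pt "0 0 0 0.6 0 0 -1" --pt "0 0 0 1.2 0 0 -1" --pt "0 0 0 1.8 0 0 -1" --pt "0 0 0 2.4 0 0 -1" --pt "0 0 0 2.4 0 0 -1"

```text
time_s: 16.1
position: [0.4733, -0.1271, 0.0719]
tool_rot: [[-0.003, 1.0, -0.0], [1.0, 0.003, 0.0], [0.0, -0.0, -1.0]]
ft_force: [0.1, 0.6, -1.9]
grip_width: 0.0055
gripper_force: 78.6
```

Call:
move_arm --pt "0 0 0 0.6 0 0 -1" --pt "0 0 0 1.2 0 0 -1" --pt "0 0 0 1.8 0 0 -1" --pt "0 0 0 1.8 0 0 -1"

```text
time_s: 16.5
position: [0.4733, -0.1092, 0.0719]
tool_rot: [[-0.003, 1.0, -0.0], [1.0, 0.003, 0.0], [0.0, -0.0, -1.0]]
ft_force: [0.7, 0.2, -0.1]
grip_width: 0.0053
gripper_force: 78.6
```

Call:
move_arm --pt "0 0 0 0.6 0 0 -1" --pt "0 0 0 1.2 0 0 -1" --pt "0 0 0 1.8 0 0 -1" --pt "0 0 0 2.4 0 0 -1" --pt "0 0 0 2.4 0 0 -1"

```text
time_s: 17.0
position: [0.4732, -0.0852, 0.072]
tool_rot: [[-0.003, 1.0, 0.0], [1.0, 0.003, 0.0], [0.0, 0.0, -1.0]]
ft_force: [1.1, 1.3, -1.0]
grip_width: 0.0048
gripper_force: 78.6
```

Call:
move_arm --pt "0 0 0 0.6 0 0 -1" --pt "0 0 0 1.2 0 0 -1" --pt "0 0 0 1.8 0 0 -1" --pt "0 0 0 1.8 0 0 -1"

```text
time_s: 17.4
position: [0.4732, -0.0673, 0.072]
tool_rot: [[-0.003, 1.0, 0.0], [1.0, 0.003, 0.0], [0.0, 0.0, -1.0]]
ft_force: [0.4, 0.2, 0.3]
grip_width: 0.0054
gripper_force: 78.6
```

Call:
move_arm --pt "0 0 0 0.6 0.05 0 -1" --pt "0 0 0 1.2 0.05 0 -1" --pt "0 0 0 1.8 0.05 0 -1" --pt "0 0 0 2.4 0.05 0 -1" --pt "0 0 0 2.4 0.05 0 -1"

```text
time_s: 17.9
position: [0.4735, -0.0433, 0.0719]
tool_rot: [[-0.003, 1.0, -0.0], [1.0, 0.003, 0.0], [0.0, -0.0, -1.0]]
ft_force: [-0.0, 0.6, -0.3]
grip_width: 0.0052
gripper_force: 78.6
```

Call:
move_arm --pt "0 0 0 0.5 0 0 -1" --pt "0 0 0 1 0 0 -1" --pt "0 0 0 1.3 0 0 -1" --pt "0 0 0 1.3 0 0 -1"

```text
time_s: 18.3
position: [0.4735, -0.0307, 0.0719]
tool_rot: [[-0.003, 1.0, -0.0], [1.0, 0.003, 0.0], [0.0, -0.0, -1.0]]
ft_force: [0.6, -0.2, -0.0]
grip_width: 0.0051
gripper_force: 78.6
```

Call:
move_arm --pt "0 0 0 0 0 0 -0.4" --pt "0 0 0 0 0 0 0.1" --pt "0 0 0 0 0 0 0.1" --pt "0 0 0 0 0 -3 0.1" --pt "0 0 0 0 0 -6 0.1"

```text
time_s: 18.8
position: [0.4732, -0.0311, 0.1323]
tool_rot: [[-0.002, 1.0, -0.002], [1.0, 0.002, 0.001], [0.001, -0.002, -1.0]]
ft_force: [-0.1, -0.6, 0.2]
grip_width: 0.0469
gripper_force: 0.0
```

Call:
move_arm --pt "0 0 0 -3 0 0 -1" --pt "0 0 0 -6 0 0 -1" --pt "0 0 0 -6 0 0 -1" --pt "0 0 0 -6 0 0 -1"

```text
time_s: 19.2
position: [0.4736, -0.0912, 0.1318]
tool_rot: [[-0.001, 1.0, -0.0], [1.0, 0.001, 0.0], [0.0, -0.0, -1.0]]
ft_force: [0.0, -0.1, -0.5]
grip_width: -0.0002
gripper_force: 0.0
```

Run:
```python
from h import *
np.set_printoptions(precision=4,suppress=True)
o=env.observe();print(o["position"],o["ft_force"],o["grip_width"])
w=env.get_image("wrist");save(w,"w8.png",s=1.5)
for k in("case_mouth","pin"):
  print(k,[(np.round(x["pixel"],1),round(x["conf"],2),at_z(w,x["pixel"],.0755)) for x in env.tip_of(k,w)[:2]])
go([.474,-.088,.066],0)
```

```text
[ 0.4736 -0.0912  0.1318] [ 0.0084 -0.1113 -0.4969] -0.00019283709205518177
case_mouth [(array([259. ,  78.4]), 0.57, array([ 0.4754, -0.0113,  0.0755]))]
pin [(array([122.7, 237.8]), 0.6, array([ 0.3842, -0.1129,  0.0755]))]
go [0.474, -0.088, 0.066] 0 : [-0.  -0.   0.2] [0.23 0.04 6.58] rows>= 1.3
```

View pics/w8.png

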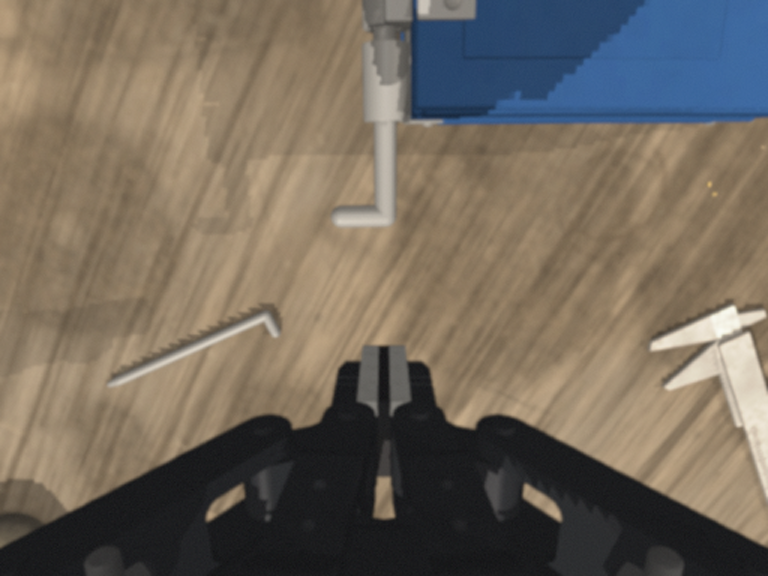

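The wrist view shows the pin well in, with about 35 mm to go. Its elbow is at (256,143) native and the bend is still level. I'll lower the shut fingers behind the elbow and push.

Call:
move_arm --pt "0 0 0 0.2 0.05 3 -1" --pt "0 0 0 0.2 0.05 6 -1" --pt "0 0 0 0.2 0.05 6.6 -1" --pt "0 0 0 1 0.05 6.6 -1" --pt "0 0 0 1.8 0.05 6.6 -1"

```text
time_s: 19.85
position: [0.4747, -0.0724, 0.0669]
tool_rot: [[-0.003, 1.0, 0.001], [1.0, 0.003, -0.0], [-0.0, 0.001, -1.0]]
ft_force: [0.2, 0.3, -0.3]
grip_width: -0.0002
gripper_force: 0.0
```

Call:
move_arm --pt "0 0 0 0.5 0 0 -1" --pt "0 0 0 1 0 0 -1" --pt "0 0 0 1.5 0 0 -1" --pt "0 0 0 2 0 0 -1" --pt "0 0 0 2.5 0 0 -1"

```text
time_s: 20.35
position: [0.4743, -0.0478, 0.0661]
tool_rot: [[-0.002, 1.0, 0.001], [1.0, 0.002, -0.0], [-0.0, 0.001, -1.0]]
ft_force: [1.3, -1.7, -0.3]
grip_width: -0.0002
gripper_force: 0.6
```

Call:
move_arm --pt "0 0 0 0.4 0 0 -1" --pt "0 0 0 0.8 0 0 -1" --pt "0 0 0 1 0 0 -1" --pt "0 0 0 1 0 0 -1"

```text
time_s: 20.75
position: [0.474, -0.0377, 0.0658]
tool_rot: [[-0.003, 1.0, -0.0], [1.0, 0.003, 0.0], [0.0, -0.0, -1.0]]
ft_force: [-0.6, 0.2, -0.9]
grip_width: -0.0002
gripper_force: 0.0
```

Call:
move_arm --pt "0 0 0 0.2 0 0 -1" --pt "0 0 0 0.4 0 0 -1" --pt "0 0 0 0.4 0 0 -1"

```text
time_s: 21.05
position: [0.474, -0.0338, 0.0659]
tool_rot: [[-0.003, 1.0, -0.0], [1.0, 0.003, 0.0], [0.0, -0.0, -1.0]]
ft_force: [-0.3, 0.4, 0.0]
grip_width: 0.0001
gripper_force: 0.0
```

Call:
move_arm --pt "0 0 0 0.2 0 0 -1" --pt "0 0 0 0.3 0 0 -1" --pt "0 0 0 0.3 0 0 -1"

```text
time_s: 21.35
position: [0.4742, -0.0319, 0.0659]
tool_rot: [[-0.003, 1.0, 0.0], [1.0, 0.003, -0.002], [-0.002, 0.0, -1.0]]
ft_force: [-1.4, -6.9, -1.3]
grip_width: -0.0002
gripper_force: 3.4
```

Call:
move_arm --pt "0 0 0 0.2 0 0 -1" --pt "0 0 0 0.2 0 0 -1"

```text
time_s: 21.55
position: [0.4744, -0.0313, 0.066]
tool_rot: [[-0.004, 1.0, 0.0], [1.0, 0.004, -0.005], [-0.005, 0.0, -1.0]]
ft_force: [-2.2, -15.7, -0.8]
grip_width: -0.0001
gripper_force: 8.0
```

It stopped exactly where a fully home pin should stop. I'll back off and check.

Call:
move_arm --pt "0 0 0 -3 0 0 -1" --pt "0 0 0 -5 0 -3 -1" --pt "0 0 0 -5 0 -8 -1" --pt "0 0 0 -5 0 -13 -1" --pt "0 0 0 -5 0 -18 -1"

```text
time_s: 22.05
position: [0.4737, -0.0789, 0.248]
tool_rot: [[-0.002, 1.0, -0.0], [1.0, 0.002, 0.0], [0.0, -0.0, -1.0]]
ft_force: [0.8, -0.2, -0.3]
grip_width: -0.0
gripper_force: 0.0
```

Call:
move_arm --pt "0 0 0 2 3 -3 -1" --pt "0 0 0 4 5 -5 -1" --pt "0 0 0 4 5 -5 -1"

```text
time_s: 22.35
position: [0.5262, -0.0373, 0.2984]
tool_rot: [[-0.005, 1.0, 0.005], [1.0, 0.005, -0.001], [-0.001, 0.005, -1.0]]
ft_force: [-1.1, -0.3, -0.4]
grip_width: -0.0001
gripper_force: 0.0
```

Run:
```python
from h import *
np.set_printoptions(precision=4,suppress=True)
o=env.observe();print(o["position"],o["ft_force"],o["time_s"])
w=env.get_image("wrist");save(w,"w9.png",s=1.5)
s=env.get_image("scene")
for k,z in(("latch_top",.126),("latch_top",.118)):
  d=env.tip_of(k,w);e=env.tip_of(k,s)
  if d and e: print(k,d[0]["conf"],e[0]["conf"],tri([(w,d[0]["pixel"]),(s,e[0]["pixel"])]))
```

```text
[ 0.5262 -0.0373  0.2984] [-1.1047 -0.34   -0.3646] 22.35
latch_top 0.95 0.74 [0.6187 0.0675 0.1209]
latch_top 0.95 0.74 [0.6187 0.0675 0.1209]
```

View pics/w9.png

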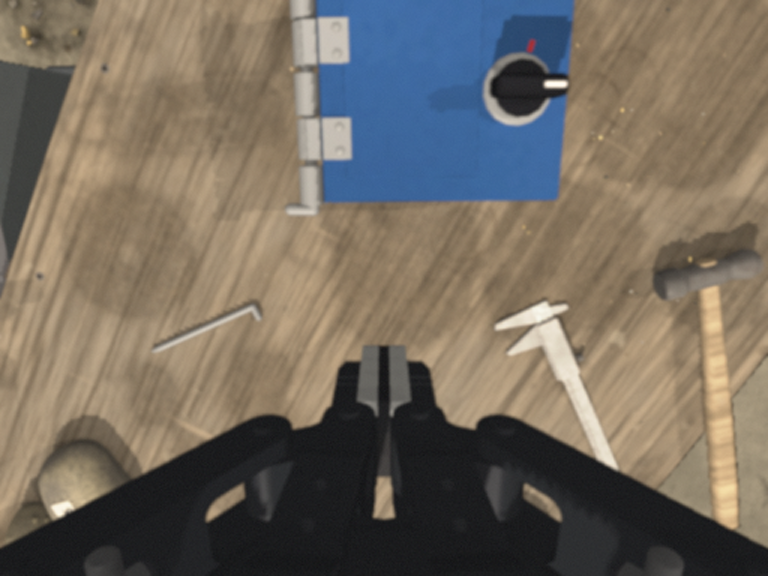

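The last picture shows the pin's bent end against the first knuckle at (203,140) native, and the knuckles in line. The knob's pointer stands to +x at the mark, at (370,56). The knob rose with the fingers before I let go. Nothing touches the robot, so I'll hand it in.

```bash
python3 -c "
from rig import env
print(env.close_job())"
```

```text
the job is handed in; nothing more can be done
None
```

The job is handed in, with no verdict returned: the lid is drawn into line and locked, and the pin is fully home in the hinge. The knob being sprung out rests on the force reading as I let go, since the camera height for it was inconclusive.

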